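Spice mills on the slanted rack, heavy end down

ROBOT

A 6-joint arm with a two-finger parallel gripper is mounted at the origin on the work surface. World frame = base frame: x ahead of the robot, y to its left, z up, the work surface at z = 0. Lengths are in m, angles in degrees, forces in N, time in s.
With the tool pointing down it reaches from about 0.325 to 0.85 m from the base axis. Payload 15.5 kg.
Tool frame: the origin (TCP) lies midway between the tips of the shut fingers; the grasp point (between the pads) lies 19 mm behind it; y points along the fingers, x is the direction in which the jaws open and shut, and the axes are right-handed (so a half turn about y gives the same grasp; the last joint's range is limited). The gripper opens to 91 mm and grips with 3 to 60 N. Pads are 32 mm wide; open, the fingers measure 118 mm over their backs; the gripper's body (76 mm by 178 mm) begins 60 mm behind the grasp point.
Start: joints at [69.929, 28.281, 77.091, -0, 74.628, -5.472], TCP at [0.158, 0.605, 0.214] pointing down, gripper open.
Joint ranges: [-166.48, 166.48], [-47.26, 123.95], [12.59, 153.08], [-70.14, 250.14], [6.76, 159.57], [-176.63, 176.63]. Speed limits (degrees/s): [108.29, 108.29, 147.25, 172.46, 172.46, 172.46].

INTERFACE

Orientations are given as a 3x3 rotation matrix whose columns are the frame's x, y, z axes.
In Python, from bench import ctrl gives the robot as it stands. The module is installed in compiled form; this text tells all that it offers. Calls block until the motion is done:
- ctrl.goto(position, orientation): joint-space move of the TCP to a pose.
- ctrl.move_l(position, vel=0.15, ori=None, contact_N=None): straight line of the TCP; ori=None keeps the orientation; vel is the mean speed in m/s. With contact_N (N) it stops when the force on the tool has changed by that much, and returns True; else False.
- ctrl.movej(angles): joint-space move.
- ctrl.command_gripper(opening): opening from 0.0 (shut) to 1.0 (fully open); the grip force is fixed at half the most; returns when the fingers have stopped.
- ctrl.sleep(seconds).
- ctrl.ik(position, orientation): joint angles nearest the present ones, or None.
- ctrl.read_camera(name): name is "scene" or "side" or "wrist"; returns the picture (480x640x3 uint8, blue, green, red); there is no depth.
- ctrl.camera_params(name): a dict with "fx", "fy", "cx", "cy" (pixels), "D" ([k1, k2, p1, p2, k3] as OpenCV has them; the pictures are not rectified), "pose" (4x4, takes a point from camera to world coordinates); the wrist camera has in their place "T_tool_cam" (4x4, takes a point from camera to tool coordinates, whose origin is the TCP and whose axes are the tool frame's). Camera axes: x right, y up, looking along -z (the intrinsics and any distortion apply to the point x, -y, -z); pixel columns grow to the right and rows downward; lengths in m; the calibration is good to about 2 mm. A picture is of the moment at which its call begins: read the wrist's pose just before it. camera_params takes no time and is no camera call.
A pose or a line that the arm cannot do raises ctrl.MotionError and nothing moves.
- ctrl.sign_off(): hands the job in, once; it reports no verdict.
Readings, each from a call of its own:
- ctrl.current_t(): time.
- ctrl.current_q(): joint angles.
- ctrl.current_dq(): joint speeds.
- ctrl.current_effort(): joint torques, N m.
- ctrl.current_tool_pos(): TCP position.
- ctrl.current_eef_rot(): TCP orientation.
- ctrl.current_contact_force(): force on the tool from outside, world axes, zero at the start.
- ctrl.current_wrist_torque(): the same for the moment, N m.
- ctrl.current_grip_width(): opening from 0.0 (shut) to 1.0 (fully open).
Only numpy, scipy, OpenCV 4.12 (cv2) and the standard library are available. Lean on these libraries where they do the work, as an engineer would, in place of code of your own. Each camera call takes 0.05 s, during which the arm holds its last target.

TASK

Put away the two square wooden spice mills on the slanted clear acrylic rack, beside the metal spice tin that lies there: each mill lies flat on the slope, pointing straight down it, with its heavy end downhill and its lower end against the lip. Both ends of a mill look the same; the hidden grinding works make one end heavy, which you can feel by lifting the mill at mid-length. Leave the tin where it lies and do not disturb the other things on the table.

Things in the scene. Friction and masses are not known exactly. Their poses are not given: they have to be found in the camera images.
- mill_a_mid (a point): One square spice mill, 170 mm long, 42 x 42 mm, 0.25 to 0.4 kg: wood, the same steel cap on both ends. Works hidden in one unmarked end put its balance point 34 mm off mid-length towards that end: held at mid-length that side pulls down with about 0.1 N m. Point: the very middle, 21 mm from each face; x runs lengthwise and says nothing of which end is heavy. Starts lying on the table, z up, any yaw.
- mill_b_mid (a point): The other identical-looking square spice mill, 170 mm long, 42 x 42 mm, 0.25 to 0.4 kg: wood, the same steel cap on both ends. Works hidden in one unmarked end put its balance point 34 mm off mid-length towards that end: held at mid-length that side pulls down with about 0.1 N m. Point: the very middle, 21 mm from each face; x runs lengthwise and says nothing of which end is heavy. Starts lying on the table, z up, any yaw.
- deck: sloping plate of the fixed clear acrylic rack, tilted 22 deg: 190 mm up the slope, 330 mm wide, sides open; a lip 25 mm high along the low edge, which faces to the right and somewhat to the robot. Origin: on the plate's upper surface at the lip's inner face, mid-width, 13 mm above the table. x up the slope, y across, z out of the plate. A mill fully home has its middle at x 85, z 21 mm. A mill laid on it stays where it is put unless pushed.
- tin_mid (a point): small square metal spice tin, 105 mm long, 40 x 40 mm, loose, lying on the rack near its side that is closer to the robot (y 90 to 110 mm), pointing down the slope, low end at the lip; there is room for both mills beside it. Point: its centre, 20 mm out of the plate; x up the slope. Leave where it is.
- bowl_rim (a point): ceramic bowl with a blue rim, 136 mm across, 58 mm high, loose, on the table beyond the mills; this point is the centre of its mouth. Leave alone.
- mug_rim (a point): white mug, 80 mm across, 92 mm high, handle on one side, loose, on the table beyond the mills and the rack; this point is the centre of its mouth. Leave alone.
- steam_rack: round steel wire steaming rack on three legs, 182 mm across, 45 mm high, loose, at the right; origin under its centre on the table. Leave alone.
- liners: stack of three round orange silicone steamer liners, 180 mm across, 20 mm high, loose, at the left; origin under its centre. Leave alone.
Things that resemble listed ones, but are neither listed nor needed, are in the scene too. Leave any pink look-alike of the part that bears mill_a_mid alone. What is shaped like the part that bears mill_b_mid but red is not meant.

How it is judged:
By the outcome, as a careful person would: the job done as asked, in the order asked, and still so for the second after the job is handed in, with the robot touching nothing.
It also fails if it takes over 70 s, if anything falls off the work surface, if the arm or the gripper's body presses on something with over 40 N, if the wrist force passes 120 N, or if a joint passes its speed limit or range.

## Working session

There is one attempt and no reset: what is moved stays moved. The work goes in short steps, each a Python script; the robot and the scene stay as the last script left them, time stands still between calls to the robot, and variables do not carry over. Pictures are saved under pics/ and viewed, and the job is handed in when it is done.

```bash
mkdir -p pics; ls; python3 - <<'E'
from bench import ctrl
import cv2
for n in ["scene","side","wrist"]:
    cv2.imwrite(f"pics/{n}0.png",ctrl.read_camera(n)); p=ctrl.camera_params(n); print(n,p)
print(ctrl.current_t(),ctrl.current_eef_rot())
E
```

```text
pics
scene {'fx': 612.6056382232334, 'fy': 612.6056382232334, 'cx': 312.53058500275364, 'cy': 231.39019078555566, 'D': array([-0.08268554,  0.        ,  0.        ,  0.        ,  0.        ]), 'pose': array([[ 3.15875076e-01, -8.11902606e-01,  4.90955288e-01,
         1.54884546e+00],
       [ 9.48800280e-01,  2.69763202e-01, -1.64334544e-01,
        -2.97210269e-01],
       [ 9.81974054e-04,  5.17727702e-01,  8.55544892e-01,
         1.81539994e+00],
       [ 0.00000000e+00,  0.00000000e+00,  0.00000000e+00,
         1.00000000e+00]])}
side {'fx': 619.6393987884771, 'fy': 619.6393987884771, 'cx': 318.64841164083623, 'cy': 243.55218395858645, 'D': array([0.05056407, 0.        , 0.        , 0.        , 0.        ]), 'pose': array([[ 0.76236099,  0.43800826, -0.47639741, -0.1932025 ],
       [-0.64711698,  0.50829689, -0.56821993, -0.91103961],
       [-0.0067337 ,  0.74147356,  0.6709483 ,  1.15495422],
       [ 0.        ,  0.        ,  0.        ,  1.        ]])}
wrist {'fx': 391.4097482495487, 'fy': 391.4097482495487, 'cx': 327.130282003998, 'cy': 243.39249604419425, 'D': array([-0.08499968,  0.        ,  0.        ,  0.        ,  0.        ]), 'T_tool_cam': array([[ 9.99999129e-01, -1.29661419e-03, -2.48430280e-04,
        -3.60777799e-04],
       [ 1.32516114e-04,  2.85808564e-01, -9.58286725e-01,
        -1.71875030e-01],
       [ 1.31353166e-03,  9.58285857e-01,  2.85808487e-01,
         8.19079817e-02],
       [ 0.00000000e+00,  0.00000000e+00,  0.00000000e+00,
         1.00000000e+00]])}
0.15 [[ 2.52024098e-01 -3.23445440e-04 -9.67720905e-01]
 [ 9.67720493e-01 -8.96561101e-04  2.52024290e-01]
 [-9.49137027e-04 -9.99999546e-01  8.70497780e-05]]
```

View pics/scene0.png

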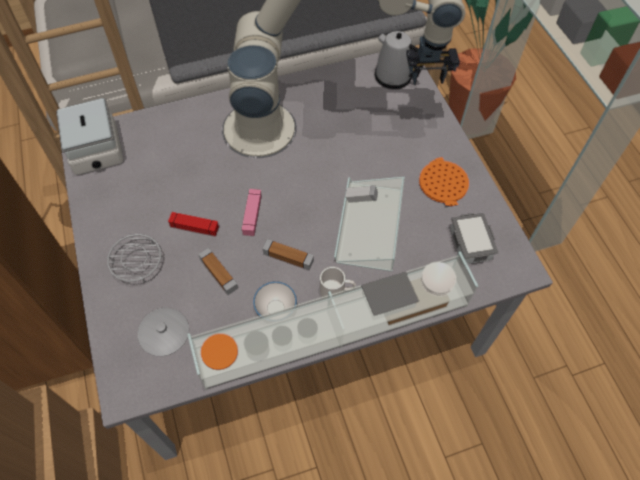

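View pics/side0.png

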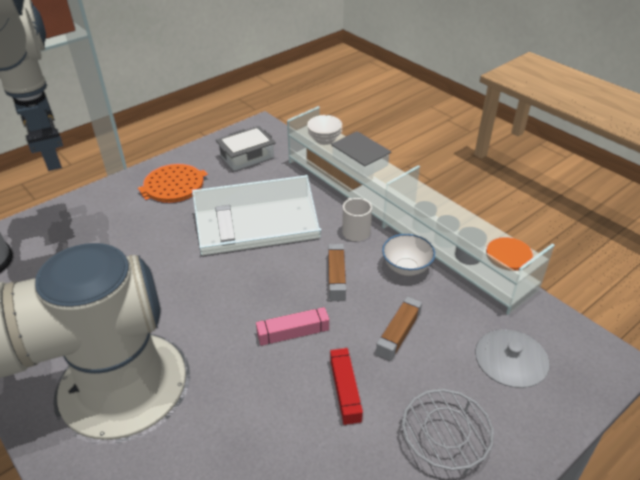

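View pics/wrist0.png

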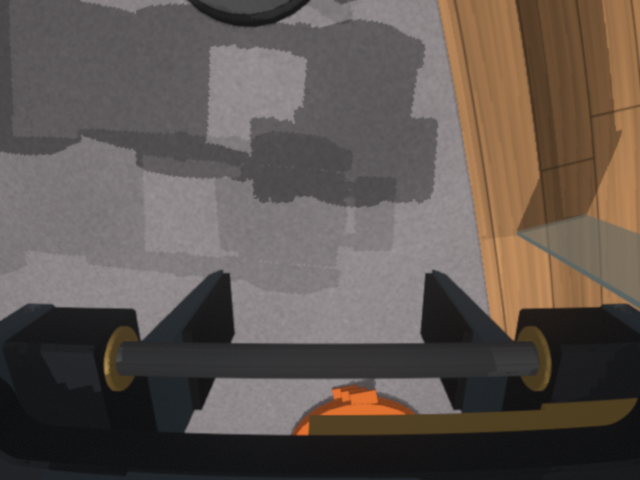

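```bash
python3 - <<'E'
import cv2
s=cv2.imread("pics/scene0.png"); 
cv2.imwrite("pics/c1.png",cv2.resize(s[165:305,180:420],None,fx=3.33,fy=3.33,interpolation=cv2.INTER_CUBIC)[:600,:800])
s=cv2.imread("pics/side0.png"); 
cv2.imwrite("pics/c2.png",cv2.resize(s[165:365,185:451],None,fx=3,fy=3,interpolation=cv2.INTER_CUBIC)[:600,:800])
E
```

```text
(no output)
```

View pics/c1.png

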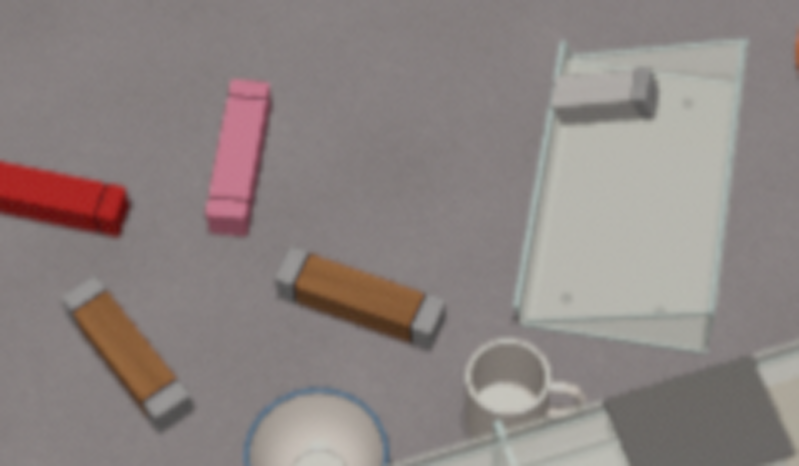

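View pics/c2.png

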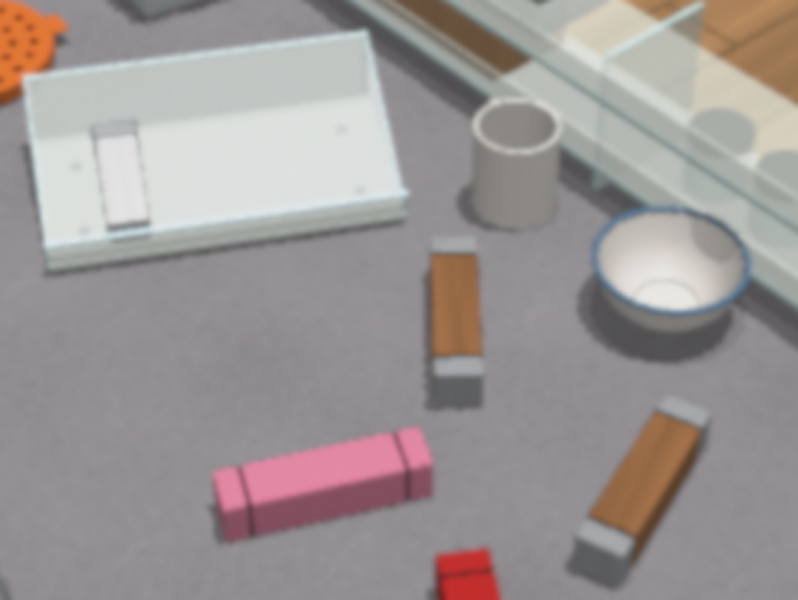

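```bash
python3 - <<'E'
import cv2,numpy as np
def crop(n,x,y,w,h,f):
    s=cv2.imread(f"pics/{n}0.png")[y:y+h,x:x+w]
    s=cv2.resize(s,None,fx=f,fy=f,interpolation=cv2.INTER_CUBIC)
    for i in range(0,w,10):
        cv2.line(s,(i*f,0),(i*f,6),(0,255,255),1); cv2.putText(s,str(x+i),(i*f,16),0,.35,(0,255,255))
    for j in range(0,h,10):
        cv2.line(s,(0,j*f),(6,j*f),(0,255,255),1); cv2.putText(s,str(y+j),(8,j*f+4),0,.35,(0,255,255))
    return s
cv2.imwrite("pics/d1.png",crop("scene",190,235,130,62,6))
cv2.imwrite("pics/d2.png",crop("side",315,240,114,120,5))
cv2.imwrite("pics/d3.png",crop("scene",325,170,90,110,5))
cv2.imwrite("pics/d4.png",crop("side",185,168,145,95,5))
E
```

```text
(no output)
```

View pics/d1.png

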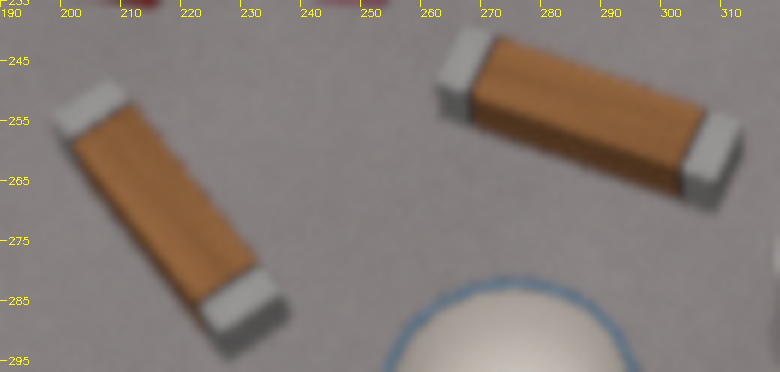

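View pics/d2.png

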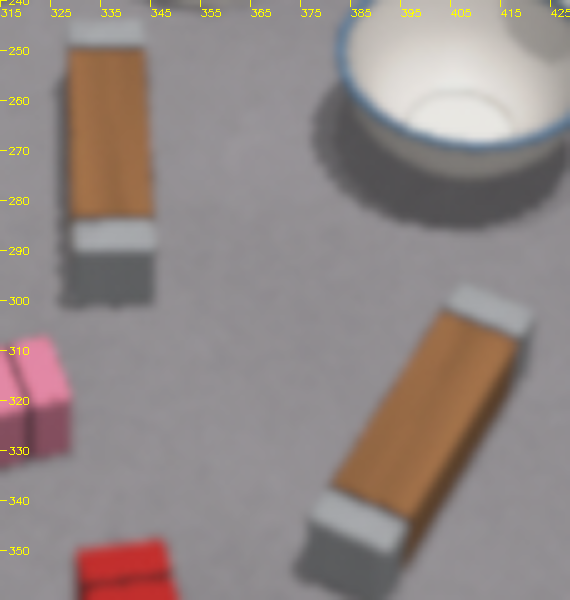

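View pics/d3.png

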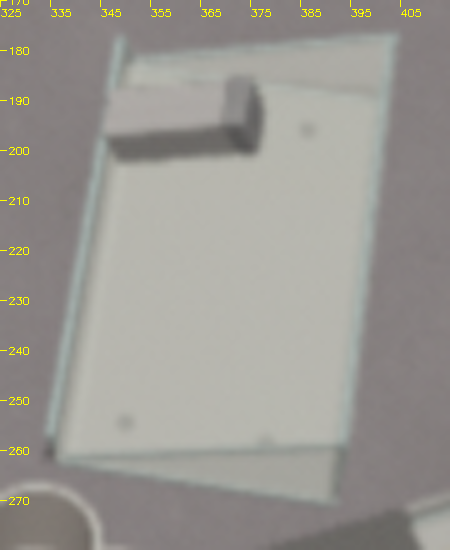

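View pics/d4.png

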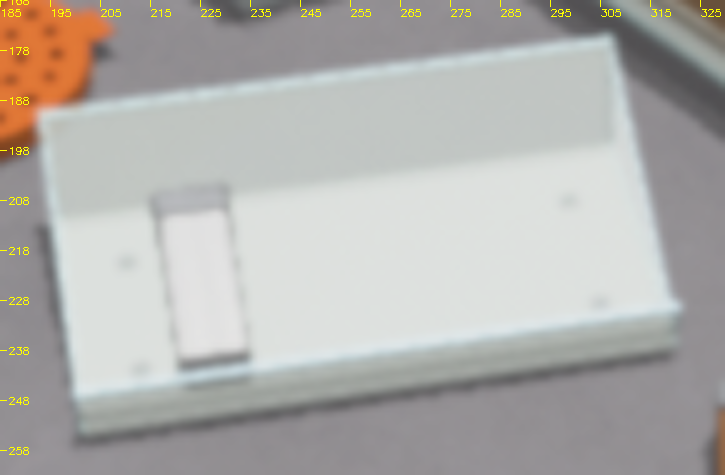

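```bash
cat > H.py <<'E'
import numpy as np, cv2
from scipy.optimize import least_squares
from scipy.spatial.transform import Rotation as Rn
from bench import ctrl
def proj(n,P,T=None):
    p=ctrl.camera_params(n); T=p["pose"] if T is None else T
    Ti=np.linalg.inv(T); c=np.atleast_2d(P)@Ti[:3,:3].T+Ti[:3,3]; c=c*[1,-1,-1]
    K=np.array([[p["fx"],0,p["cx"]],[0,p["fy"],p["cy"]],[0,0,1]])
    return cv2.projectPoints(c.reshape(-1,1,3),np.zeros(3),np.zeros(3),K,np.array(p["D"],float))[0].reshape(-1,2)
def box(x,y,yaw,L=.17,W=.042,z=.042):
    R=Rn.from_euler('z',yaw).as_matrix()
    return np.array([[-L/2,-W/2,z],[-L/2,W/2,z],[L/2,W/2,z],[L/2,-W/2,z]])@R.T+[x,y,0]
S=np.sin(np.radians(22));C=np.cos(np.radians(22))
def deckR(yaw): # yaw = heading of uphill
    return Rn.from_euler('z',yaw).as_matrix()@np.array([[C,0,-S],[0,1,0],[S,0,C]])
def deckpts(x,y,yaw,P): return np.array(P)@deckR(yaw).T+[x,y,.013]
E
cat > fit.py <<'E'
from H import *
mills={'A':dict(scene=[(268,239.5),(263,249.7),(313.7,255.3),(309.7,265)],side=[(328.6,244.4),(343.4,244),(329.8,290),(346.2,289.6)]),
'B':dict(scene=[(199.5,254.5),(208,248.3),(237,283.3),(227.5,290.5)],side=[(406,297),(421.4,304),(378,343),(394,350.4)])}
def near(P,Q): # symmetric nearest residuals
    P=np.array(P);Q=np.array(Q)
    i=np.argmin(((P[:,None]-Q[None])**2).sum(-1),1); return (P-Q[i]).ravel()
for k,m in mills.items():
  best=None
  for yaw in np.linspace(0,np.pi,7)[:-1]:
   for x0,y0 in [(.6,0),(.6,-.15),(.5,0)]:
    f=lambda v:np.concatenate([near(m[n],proj(n,box(*v))) for n in m])
    r=least_squares(f,[x0,y0,yaw])
    if best is None or r.cost<best.cost: best=r
  print(k,best.x,np.degrees(best.x[2]),best.cost,np.round(f(best.x),1))
obs=dict(scene=[(404.4,177),(394,259),(349,177.6),(334.6,258)],side=[(192.6,191),(307.4,175.4),(200.6,247),(321,229)])
M=[(.19,.165,0),(.19,-.165,0),(0,.165,.025),(0,-.165,.025)]
f=lambda v:np.concatenate([(proj(n,deckpts(*v,M))-obs[n]).ravel() for n in obs])
for yaw in [1.2,1.9]:
  r=least_squares(f,[.5,.2,yaw]);print(r.x,np.degrees(r.x[2]),r.cost,np.round(f(r.x),1))
E
python3 fit.py
```

```text
A [ 0.57995304 -0.06119174  0.87798314] 50.30472854437716 8.383099462703449 [ 1.7  0.8  1.8  0.8  0.3  0.5  0.9 -0.3  0.6  1.7 -0.3  1.4  0.3  1.3
 -0.3  1.1]
B [ 0.56616624 -0.3001508   0.35972616] 20.610790933514963 15.588246624561828 [ 2.9  0.2  0.9  1.   0.5  0.3  1.6  0.2 -0.1  2.2 -0.8  3.1  1.4  0.1
  0.4  0.3]
[0.50624243 0.16920795 1.08064185] 61.91621701967101 8.191417049537392 [-2.5  0.2 -1.5 -0.1 -0.2  0.4  0.4 -0.4  0.6 -1.  -0.6 -0.4 -0.3 -1.8
 -0.6 -1.4]
[0.50624243 0.16920795 1.08064184] 61.91621683040053 8.191417049537314 [-2.5  0.2 -1.5 -0.1 -0.2  0.4  0.4 -0.4  0.6 -1.  -0.6 -0.4 -0.3 -1.8
 -0.6 -1.4]
```

```bash
cat > ov.py <<'E'
from H import *
def draw(n,img,f,off,mA,mB,dk,T=None,tin=(.0525,.1)):
    def dl(P,col):
        q=((proj(n,P,T)-off+.5)*f-.5).round().astype(int)
        cv2.polylines(img,[q.reshape(-1,1,2)],True,col,1)
    for m in (mA,mB):
        if m is not None: dl(box(*m),(255,255,0)); dl(box(*m,z=0),(255,0,255))
    h=.165
    dl(deckpts(*dk,[(0,h,0),(.19,h,0),(.19,-h,0),(0,-h,0)]),(0,255,0))
    dl(deckpts(*dk,[(0,h,.025),(0,-h,.025)]),(0,0,255))
    tx,ty=tin
    dl(deckpts(*dk,[(tx-.0525,ty+.02,.04),(tx+.0525,ty+.02,.04),(tx+.0525,ty-.02,.04),(tx-.0525,ty-.02,.04)]),(0,140,255))
E
cat > ovrun.py <<'E'
from ov import *
A=(.57995,-.06119,.87798);B=(.56617,-.30015,.35973);D=(.50624,.16921,1.08064)
for n,x,y,w,h,f in [("scene",195,170,215,130,3.7),("side",185,170,245,190,3.1)]:
    s=cv2.imread(f"pics/{n}0.png")[y:y+h,x:x+w]; s=cv2.resize(s,None,fx=f,fy=f,interpolation=cv2.INTER_CUBIC)
    draw(n,s,f,np.array([x,y]),A,B,D); cv2.imwrite(f"pics/ov_{n}.png",s)
E
python3 ovrun.py
```

```text
(no output)
```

View pics/ov_scene.png

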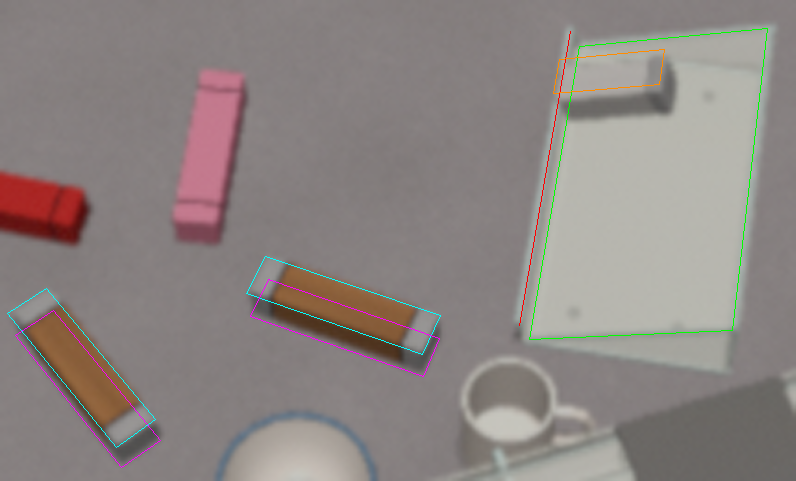

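View pics/ov_side.png

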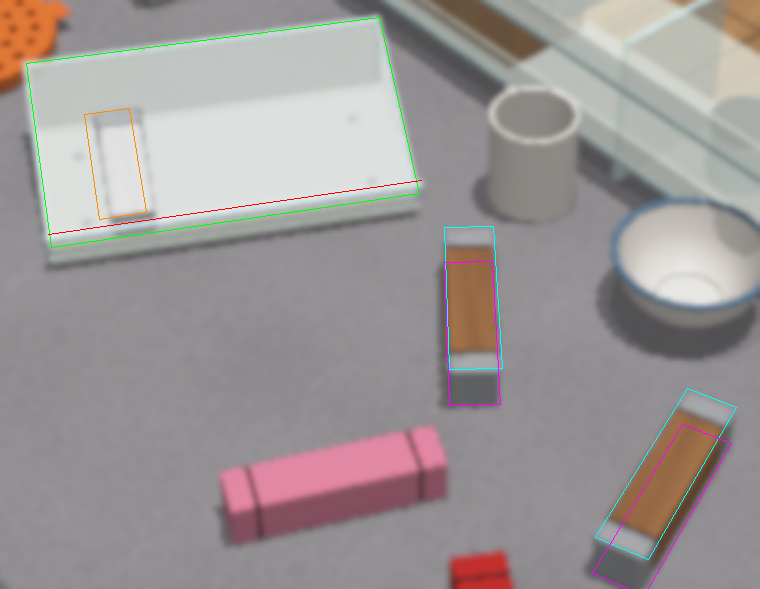

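```bash
cat >> H.py <<'E'
def ray(n,uv,z,T=None):
    p=ctrl.camera_params(n); T=p["pose"] if T is None else T
    K=np.array([[p["fx"],0,p["cx"]],[0,p["fy"],p["cy"]],[0,0,1]])
    q=cv2.undistortPoints(np.array([[uv]],float),K,np.array(p["D"],float)).ravel()
    d=T[:3,:3]@[q[0],-q[1],-1]; o=T[:3,3]; return o+d*(z-o[2])/d[2]
def flatR(yaw,flip=1): # mill along yaw; tool z along mill
    z=np.array([np.cos(yaw),np.sin(yaw),0])*flip; y=np.array([0,0,-1.]); return np.c_[np.cross(y,z),y,z]
def placeR(dyaw,flip=1): # tool z along +-uphill
    R=deckR(dyaw); z=R[:,0]*flip; y=-R[:,2]; return np.c_[np.cross(y,z),y,z]
E
python3 - <<'E'
from H import *
print("mug",ray("scene",(332.5,277.5),.092),ray("side",(357,208),.092)); print("bowl",ray("scene",(275.5,300),.058),ray("side",(409,250),.058))
A=(.57995,-.06119,.87798);B=(.56617,-.30015,.35973);D=(.50624,.16921,1.08064)
print("mug deck",(ray("scene",(332.5,277.5),.092)-[D[0],D[1],.013])@deckR(D[2]))
for k,m in (('A',A),('B',B)):
  for fl in (1,-1):
    for z in (.008,.2): print(k,fl,z,np.round(ctrl.ik([m[0],m[1],z],flatR(m[2],fl)),0) if ctrl.ik([m[0],m[1],z],flatR(m[2],fl)) is not None else None)
for y in (-.01,-.095):
  for fl in (1,-1):
    for h in (.008,.1):
      q=ctrl.ik(deckpts(*D,[(.085,y,h)])[0],placeR(D[2],fl)); print(y,fl,h,None if q is None else np.round(q,0))
E
```

```text
mug [0.74059737 0.0398859  0.092     ] [0.73426998 0.03105087 0.092     ]
bowl [ 0.74287314 -0.14977431  0.058     ] [ 0.74759531 -0.15457576  0.058     ]
mug deck [ 0.02609805 -0.26764507  0.07465995]
A 1 0.008 [-12.  40.  94.  -0.  46.  28.]
A 1 0.2 [-12.  26.  84.   0.  70.  28.]
A -1 0.008 [ -12.   40.   94.   -0.   46. -152.]
A -1 0.2 [ -12.   26.   84.   -0.   70. -152.]
B 1 0.008 [-33.  43.  85.  -0.  52.  36.]
B 1 0.2 [-33.  30.  76.  -0.  74.  36.]
B -1 0.008 [ -33.   43.   85.   -0.   52. -144.]
B -1 0.2 [ -33.   30.   76.   -0.   74. -144.]
-0.01 1 0.008 [  6.  35. 105.  35.  33.   6.]
-0.01 1 0.1 [  3.  25. 104.  28.  43.  12.]
-0.01 -1 0.008 [   6.   35.  105.   35.   33. -174.]
-0.01 -1 0.1 [   3.   25.  104.   28.   43. -168.]
-0.095 1 0.008 [ 2. 38. 95. 31. 40.  7.]
-0.095 1 0.1 [-2. 29. 95. 26. 49. 10.]
-0.095 -1 0.008 [   2.   38.   95.   31.   40. -173.]
-0.095 -1 0.1 [  -2.   29.   95.   26.   49. -170.]
```

```bash
cat >> H.py <<'E'
def wristT():
    T=np.eye(4); T[:3,:3]=ctrl.current_eef_rot(); T[:3,3]=ctrl.current_tool_pos(); return T@ctrl.camera_params("wrist")["T_tool_cam"]
E
python3 - <<'E'
from H import *
A=(.57995,-.06119,.87798)
ctrl.goto([A[0],A[1],.2],flatR(A[2]))
T=wristT(); im=ctrl.read_camera("wrist"); cv2.imwrite("pics/w1.png",im); np.save("w1.npy",T)
q=proj("wrist",box(*A),T).round().astype(int); cv2.polylines(im,[q.reshape(-1,1,2)],True,(255,255,0),1); cv2.imwrite("pics/w1o.png",im)
print(ctrl.current_t(),q.tolist())
E
```

```text
2.9833 [[350, 313], [305, 313], [303, 122], [354, 123]]
```

View pics/w1o.png

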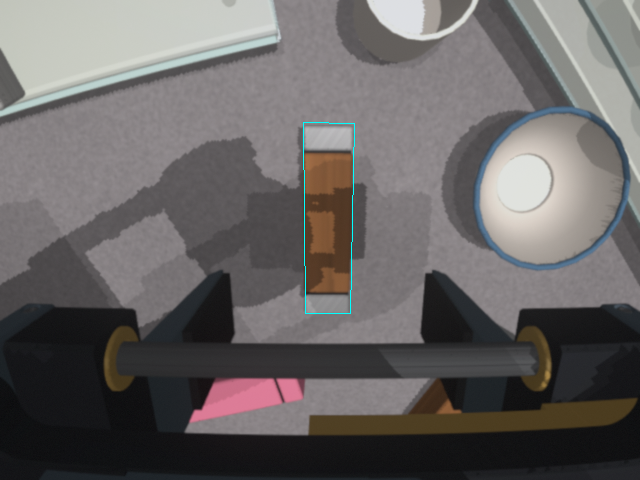

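```bash
cat > grasp.py <<'E'
from H import *
def grasp(m,fl=1):
    ctrl.move_l([m[0],m[1],.05],vel=.25); 
    ctrl.sleep(.2); t0=ctrl.current_wrist_torque(); f0=ctrl.current_contact_force()
    c=ctrl.move_l([m[0],m[1],.008],vel=.1,contact_N=8); print("contact",c,ctrl.current_tool_pos())
    ctrl.command_gripper(0.0); print("w",ctrl.current_grip_width()*91)
    ctrl.move_l([m[0],m[1],.05],vel=.1); ctrl.sleep(.3)
    for i in range(2):
        dT=np.array(ctrl.current_wrist_torque())-t0; dF=np.array(ctrl.current_contact_force())-f0
        print("dF",np.round(dF,2),"dT",np.round(dT,3)); ctrl.sleep(.1)
    ax=np.array([np.cos(m[2]),np.sin(m[2]),0])
    # r x F, F=-W z ; r=s*ax -> T = s*ax x (-W z)
    print("along-mill offset m:", dT@np.cross(ax,[0,0,-1.])/abs(dF[2]), "(+ = towards tool z)", ctrl.current_t())
E
python3 - <<'E'
from grasp import *
grasp((.57995,-.06119,.87798))
cv2.imwrite("pics/w2.png",ctrl.read_camera("wrist"));cv2.imwrite("pics/s2.png",ctrl.read_camera("side")[150:400,180:460])
E
```

```text
contact False [ 0.58007908 -0.06122096  0.00818687]
w 41.47189158337083
dF [-0.57  1.4  -4.71] dT [ 0.005 -0.092  0.024]
dF [-0.47  0.42 -3.27] dT [ 0.055 -0.166  0.031]
along-mill offset m: -0.04551730756332318 (+ = towards tool z) 6.375
```

View pics/w2.png

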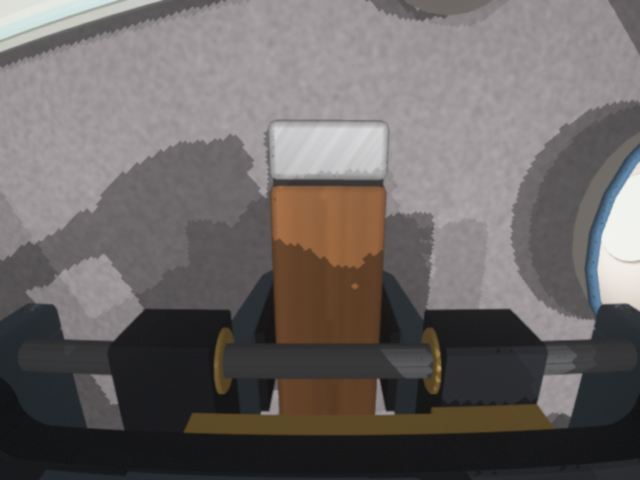

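View pics/s2.png

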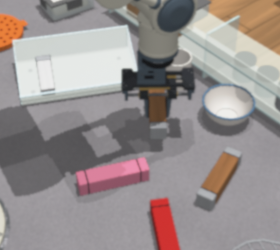

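```bash
python3 - <<'E'
from H import *
a=[]
for i in range(15):
    a.append(np.r_[ctrl.current_contact_force(),ctrl.current_wrist_torque()]); ctrl.sleep(.04)
a=np.array(a); print(a.mean(0).round(3),a.std(0).round(3))
ax=np.array([np.cos(.878),np.sin(.878),0]); print((a[:,3:]@np.cross(ax,[0,0,-1])).round(3), ctrl.current_t())
E
```

```text
[-0.095 -0.168 -2.674 -0.031  0.037  0.012] [0.514 0.661 0.509 0.022 0.021 0.021]
[0.073 0.079 0.041 0.068 0.054 0.032 0.014 0.066 0.038 0.063 0.044 0.035
 0.033 0.052 0.024] 7.1
```

```bash
cat > meas.py <<'E'
from H import *
def meas(n=20,dt=.04):
    a=[]
    for i in range(n):
        a.append(np.r_[ctrl.current_contact_force(),ctrl.current_wrist_torque()]); ctrl.sleep(dt)
    return np.array(a)
E
python3 - <<'E'
from meas import *
a=meas(12,.05); print(a.mean(0).round(3),a.std(0).round(3))
ax=np.array([np.cos(.878),np.sin(.878),0]); print((a[:,3:]@np.cross(ax,[0,0,-1])).round(3), ctrl.current_t())
cv2.imwrite("pics/w3.png",ctrl.read_camera("wrist"))
x=cv2.imread("pics/w2.png").astype(int)-cv2.imread("pics/w3.png"); print(abs(x).mean())
E
```

```text
[-0.201 -0.033 -2.889 -0.04   0.048 -0.003] [0.352 0.6   0.702 0.03  0.033 0.029]
[-0.017  0.04   0.052  0.078  0.063  0.078  0.115  0.066  0.076  0.058
  0.042  0.082] 7.7
0.7084516059027778
```

View pics/w3.png

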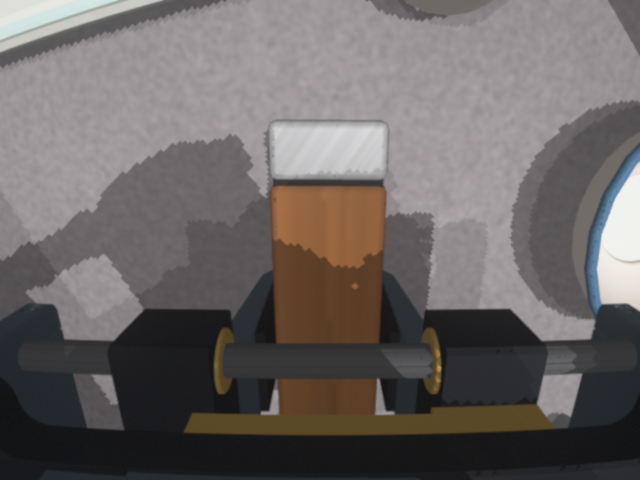

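```bash
python3 - <<'E'
from meas import *
A=(.57995,-.06119,.87798); n=np.cross([np.cos(A[2]),np.sin(A[2]),0],[0,0,-1])
def pr(s):
    ctrl.sleep(.5); a=meas(12,.05); print(s,a.mean(0).round(3),(a[:,3:]@n).round(3),(a[:,3:]@n).mean().round(4)); return a.mean(0)
ctrl.move_l([A[0],A[1],.0085],vel=.1,contact_N=4)
ctrl.command_gripper(.75)
ctrl.move_l([A[0],A[1],.05],vel=.15); b=pr("empty")
ctrl.move_l([A[0],A[1],.008],vel=.15); ctrl.command_gripper(0)
ctrl.move_l([A[0],A[1],.05],vel=.15); c=pr("held")
print("diff",(c-b).round(3),(c-b)[3:]@n, ctrl.current_t())
E
```

```text
empty [-0.254  0.14  -0.032 -0.095  0.091  0.005] [0.154 0.102 0.15  0.134 0.132 0.133 0.135 0.141 0.113 0.071 0.161 0.152] 0.1315
held [-0.01  -0.008 -2.708 -0.012  0.041  0.007] [ 0.035 -0.006 -0.004  0.078  0.104 -0.002  0.074 -0.034  0.044  0.06
  0.008  0.068] 0.0354
diff [ 2.440e-01 -1.480e-01 -2.675e+00  8.300e-02 -5.000e-02  2.000e-03] -0.09608499554723973 12.8167
```

```bash
python3 - <<'E'
from ov import *
A=(.57995,-.06119,.87798);B=(.56617,-.30015,.35973);D=(.50624,.16921,1.08064)
T=np.load("w1.npy"); im=cv2.imread("pics/w1.png"); 
s=cv2.resize(im[:200],None,fx=1.25,fy=1.25)
draw("wrist",s,1.25,np.zeros(2),A,B,D,T,tin=(.0525,.09)); cv2.imwrite("pics/w1d.png",s)
E
```

```text
(no output)
```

View pics/w1d.png

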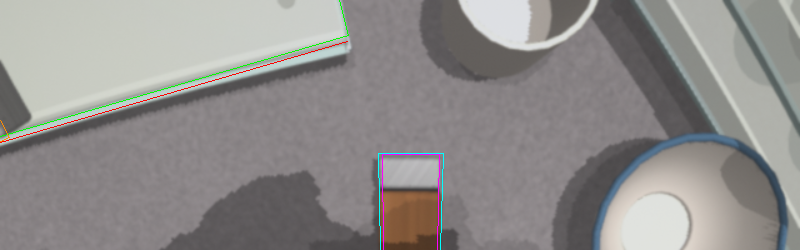

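```bash
python3 - <<'E'
from ov import *
A=(.57995,-.06119,.87798);D=(.50624,.16921,1.08064)
ctrl.move_l([A[0],A[1],.2],vel=.25)
ctrl.goto(deckpts(*D,[(.11,-.01,.12)])[0],placeR(D[2],1))
print(ctrl.current_t(),ctrl.current_q())
T=wristT(); im=ctrl.read_camera("wrist"); cv2.imwrite("pics/w4.png",im); np.save("w4.npy",T)
s=im.copy(); draw("wrist",s,1,np.zeros(2),None,None,D,T,tin=(.0525,.09)); cv2.imwrite("pics/w4d.png",s)
cv2.imwrite("pics/s4.png",cv2.resize(ctrl.read_camera("side")[100:300,150:416],None,fx=3,fy=3))
E
```

```text
14.6333 [  4.53213206  23.11151654 100.978114    25.67605659  46.59533905
  16.35564083]
```

View pics/w4d.png

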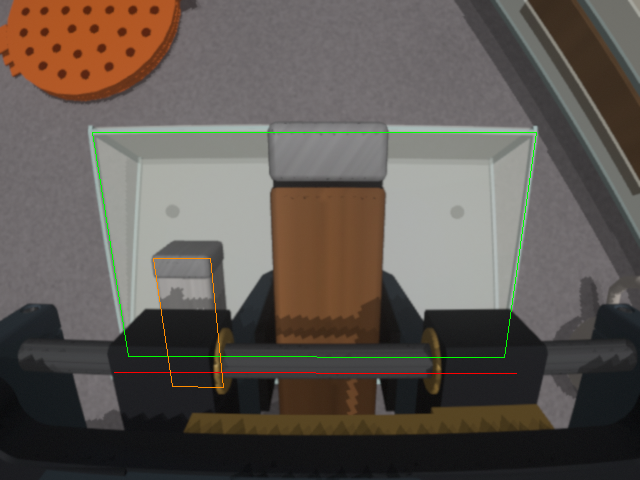

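View pics/s4.png

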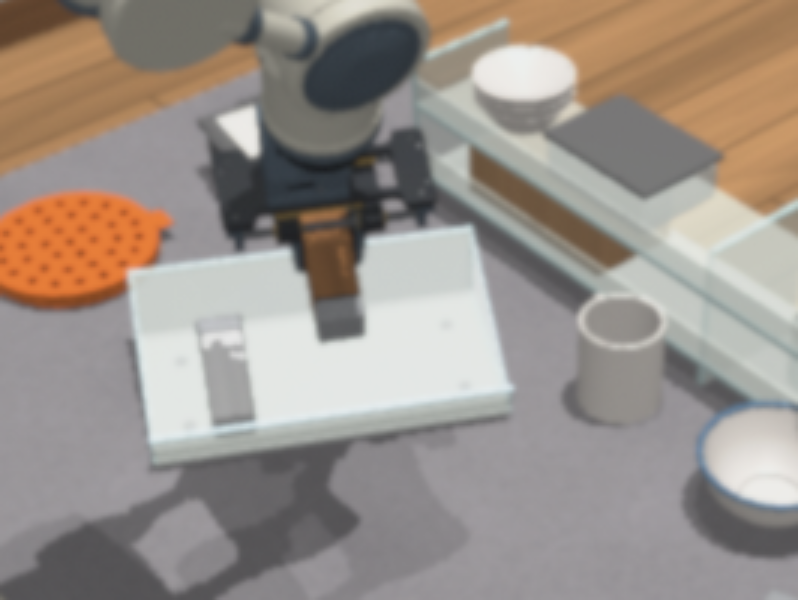

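```bash
cat > place.py <<'E'
from H import *
D=(.50624,.16921,1.08064)
def loc(): return (np.array(ctrl.current_tool_pos())-[D[0],D[1],.013])@deckR(D[2])
def P(x,y,z): return deckpts(*D,[(x,y,z)])[0]
def place(y,zr=.008):
    ctrl.move_l(P(.1,y,.035),vel=.2)
    c=ctrl.move_l(P(.1,y,zr-.012),vel=.04,contact_N=4); p=loc(); print("down",c,p.round(4))
    z=p[2]+.0012
    ctrl.move_l(P(.1,y,z),vel=.05)
    c=ctrl.move_l(P(.065,y,z),vel=.04,contact_N=5); p=loc(); print("lip",c,p.round(4))
    c=ctrl.move_l(P(p[0],y,z-.008),vel=.02,contact_N=4); p=loc(); print("down",c,p.round(4),np.round(ctrl.current_contact_force(),1),ctrl.current_t())
E
python3 - <<'E'
from place import *
place(-.01)
cv2.imwrite("pics/w5.png",ctrl.read_camera("wrist"))
cv2.imwrite("pics/s5.png",cv2.resize(ctrl.read_camera("side")[150:300,170:370],None,fx=4,fy=4))
E
```

```text
down True [ 0.0997 -0.0097  0.0073]
lip True [ 0.0863 -0.0102  0.0085]
down True [ 0.0863 -0.01    0.0069] [-0.5 -0.3  4.4] 16.95
```

View pics/s5.png

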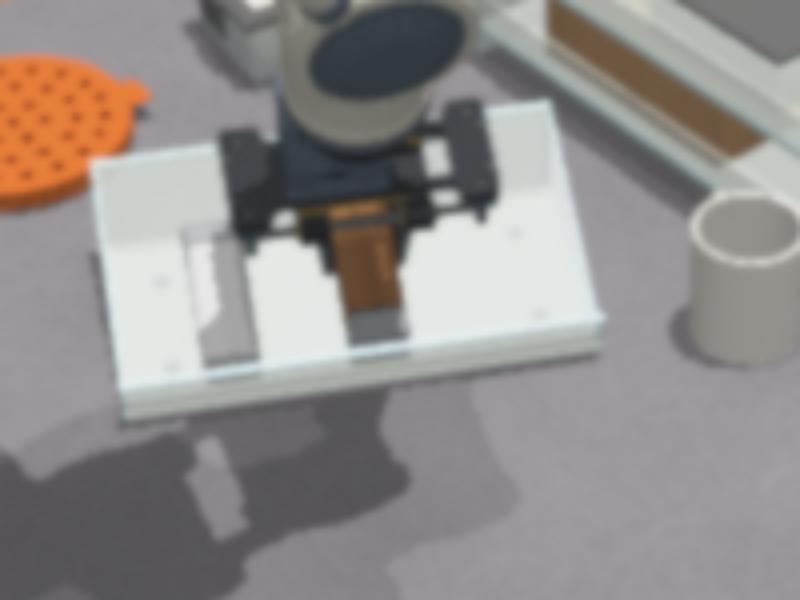

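```bash
python3 - <<'E'
from place import *
p=loc(); ctrl.command_gripper(.7); print(ctrl.current_grip_width())
ctrl.move_l(P(p[0],p[1],.13),vel=.25)
cv2.imwrite("pics/w6.png",ctrl.read_camera("wrist"))
B=(.56617,-.30015,.35973)
ctrl.goto([B[0],B[1],.2],flatR(B[2]))
ctrl.command_gripper(1.0)
T=wristT(); im=ctrl.read_camera("wrist"); cv2.imwrite("pics/w7.png",im); np.save("w7.npy",T)
q=proj("wrist",box(*B),T).round().astype(int); cv2.polylines(im,[q.reshape(-1,1,2)],True,(255,255,0),1); cv2.imwrite("pics/w7o.png",im)
cv2.imwrite("pics/s7.png",cv2.resize(ctrl.read_camera("side")[150:300,170:370],None,fx=3,fy=3))
print(ctrl.current_t(),q.tolist())
E
```

```text
0.7040423608051087
20.7583 [[350, 312], [305, 312], [301, 121], [353, 122]]
```

View pics/w7o.png

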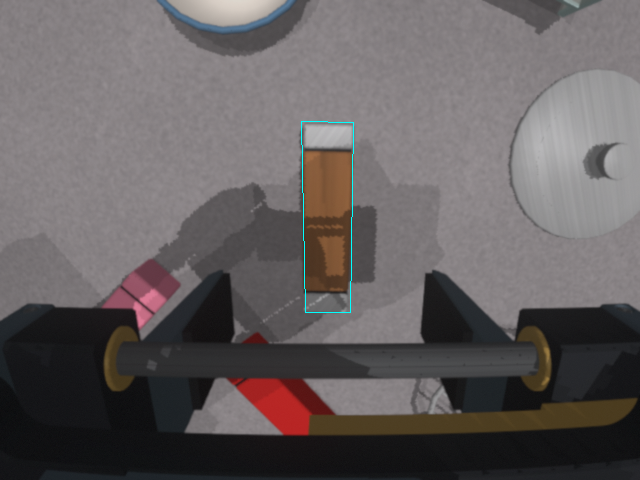

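View pics/w6.png

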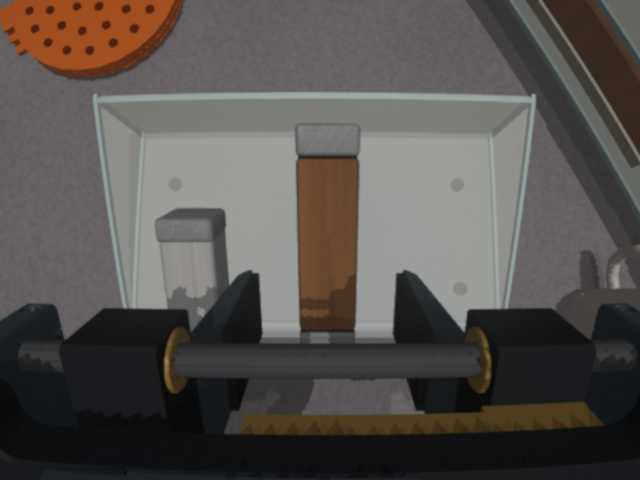

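View pics/s7.png

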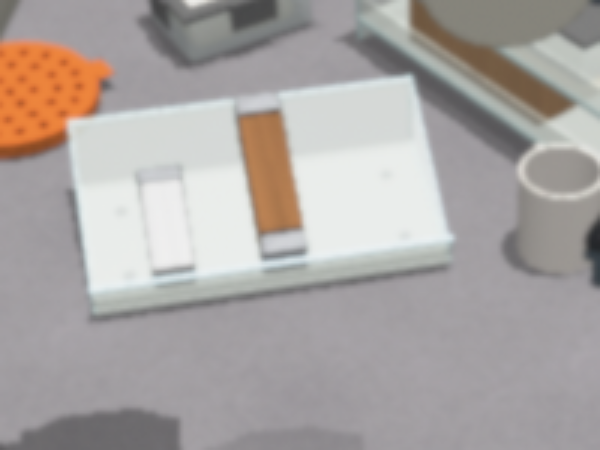

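```bash
python3 - <<'E'
from meas import *
A=(.56617,-.30015,.35973); n=np.cross([np.cos(A[2]),np.sin(A[2]),0],[0,0,-1])
def pr(s):
    ctrl.sleep(.6); a=meas(14,.05); print(s,a.mean(0).round(3),(a[:,3:]@n).round(3),(a[:,3:]@n).mean().round(4)); return a.mean(0)
ctrl.move_l([A[0],A[1],.05],vel=.2); b=pr("empty")
print(ctrl.move_l([A[0],A[1],.008],vel=.15,contact_N=8)); ctrl.command_gripper(0)
print("w",ctrl.current_grip_width()*91)
ctrl.move_l([A[0],A[1],.05],vel=.15); c=pr("held")
print("diff",(c-b).round(3),(c-b)[3:]@n, ctrl.current_t())
cv2.imwrite("pics/w8.png",ctrl.read_camera("wrist"))
E
```

```text
empty [ 0.049  0.119 -0.004 -0.074  0.147  0.002] [0.177 0.154 0.192 0.163 0.164 0.145 0.134 0.169 0.191 0.227 0.096 0.108
 0.165 0.212] 0.164
False
w 42.01123809566422
held [-0.099  0.037 -3.23  -0.04   0.045  0.009] [0.073 0.092 0.057 0.041 0.056 0.042 0.063 0.058 0.042 0.027 0.072 0.045
 0.061 0.055] 0.056
diff [-0.148 -0.082 -3.226  0.035 -0.102  0.007] -0.1080292920214414 25.9333
```

View pics/w8.png

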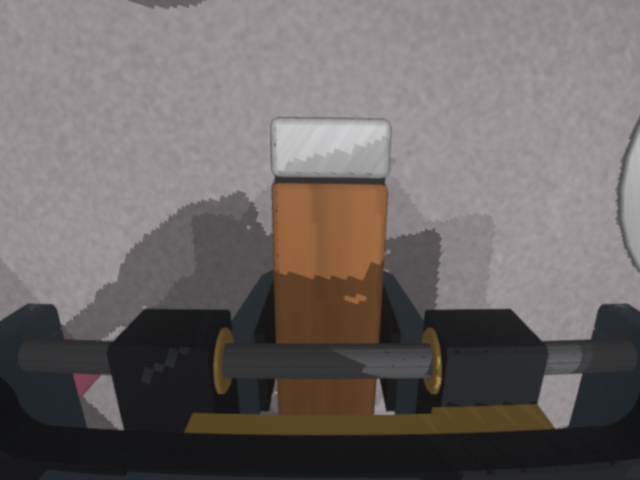

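```bash
python3 - <<'E'
from place import *
B=(.56617,-.30015,.35973)
ctrl.move_l([B[0],B[1],.25],vel=.25)
ctrl.goto(P(.1,-.095,.14),placeR(D[2],1)); print(ctrl.current_t(),ctrl.current_tool_pos())
place(-.095)
cv2.imwrite("pics/s9.png",cv2.resize(ctrl.read_camera("side")[150:300,170:370],None,fx=4,fy=4))
E
```

```text
28.6167 [0.60962502 0.15910659 0.18044729]
down True [ 0.0997 -0.0947  0.0073]
lip True [ 0.0843 -0.0945  0.0083]
down True [ 0.0843 -0.0946  0.007 ] [-0.7  0.   5.6] 30.95
```

View pics/s9.png

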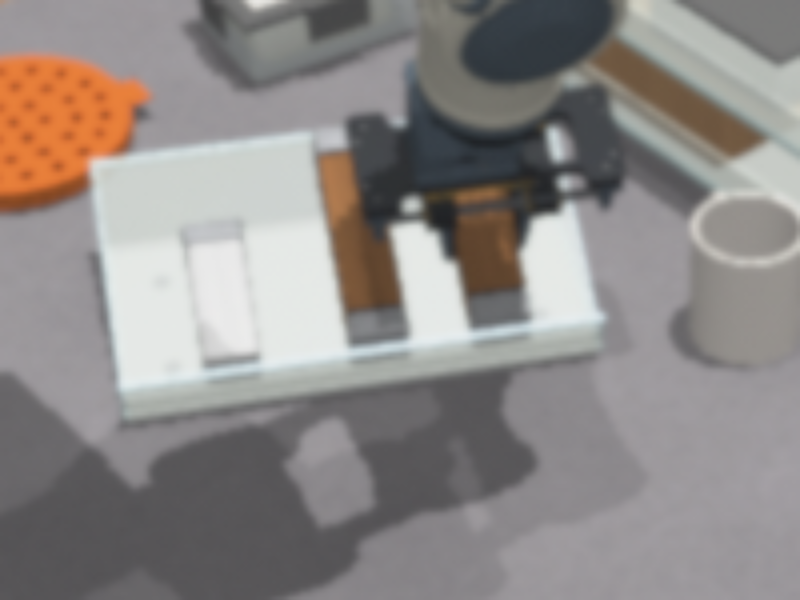

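```bash
python3 - <<'E'
from ov import *
from place import P,loc,D
p=loc(); ctrl.command_gripper(.7)
ctrl.move_l(P(p[0],p[1],.16),vel=.25); ctrl.sleep(.3)
T=wristT(); im=ctrl.read_camera("wrist"); cv2.imwrite("pics/w10.png",im)
ctrl.goto([.45,-.05,.3],flatR(0)); 
for n,x,y,w,h,f in (("side",180,165,260,195,3),("scene",180,165,240,150,3.3)):
    s=ctrl.read_camera(n); cv2.imwrite(f"pics/{n}10.png",s); s=cv2.resize(s[y:y+h,x:x+w],None,fx=f,fy=f,interpolation=cv2.INTER_CUBIC)
    cv2.imwrite(f"pics/{n}10c.png",s)
print(ctrl.current_t())
E
```

```text
33.8333
```

View pics/w10.png

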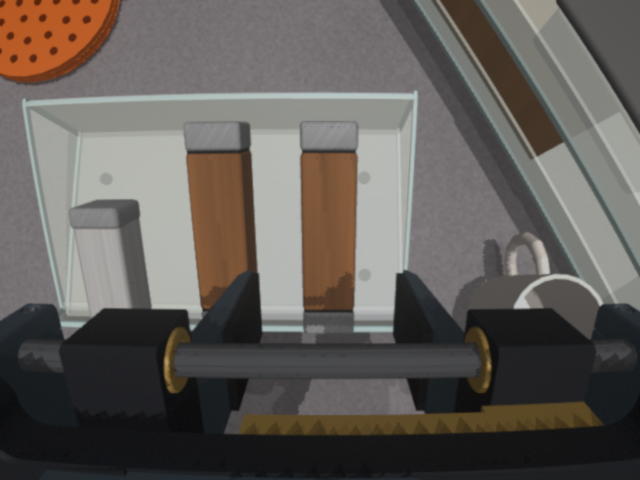

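View pics/side10c.png

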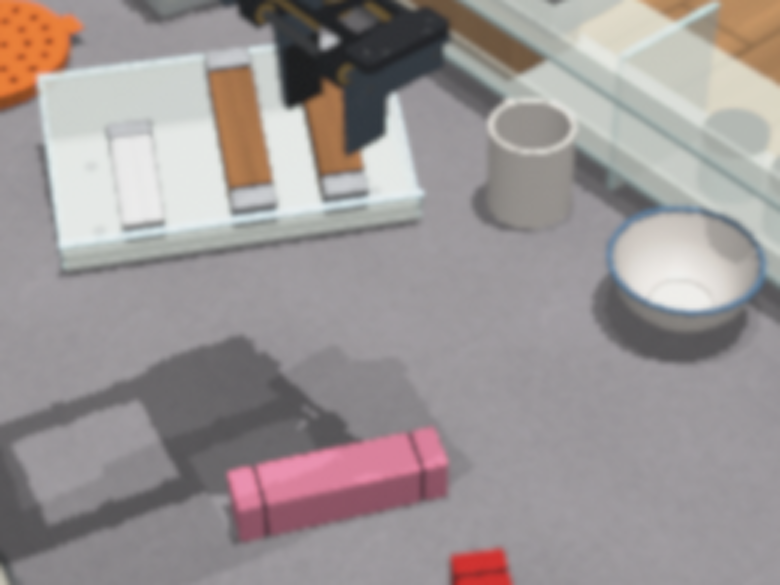

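View pics/scene10c.png

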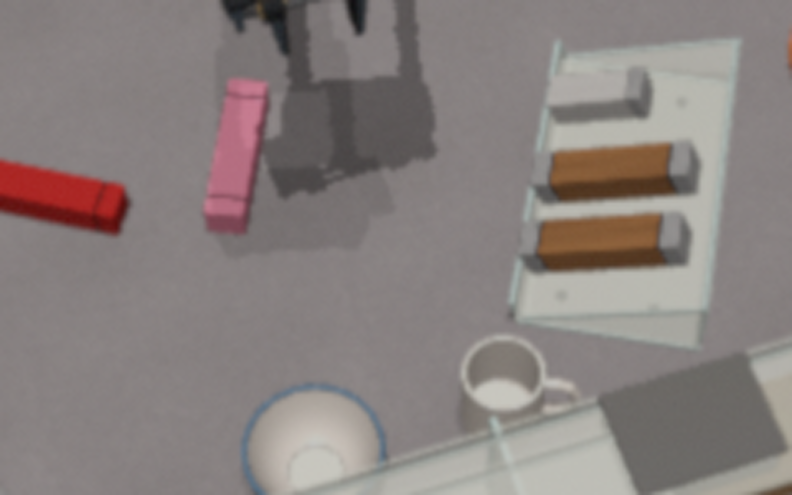

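```bash
python3 - <<'E'
from place import *
ctrl.goto(P(.215,-.01,.16),placeR(D[2],1)); ctrl.command_gripper(0)
for y in (-.01,-.095):
    ctrl.move_l(P(.215,y,.1),vel=.25); ctrl.move_l(P(.215,y,.024),vel=.15); ctrl.sleep(.2)
    c=ctrl.move_l(P(.178,y,.024),vel=.03,contact_N=6); print(y,c,loc().round(4),np.round(np.array(ctrl.current_contact_force())@deckR(D[2]),1),ctrl.current_t())
    ctrl.move_l(P(.215,y,.024),vel=.1); ctrl.move_l(P(.215,y,.1),vel=.25)
ctrl.goto([.45,-.25,.3],flatR(0)) 
for n,x,y,w,h,f in (("side",180,165,260,195,3),("scene",180,165,240,150,3.3)):
    s=ctrl.read_camera(n); cv2.imwrite(f"pics/{n}11.png",s); s=cv2.resize(s[y:y+h,x:x+w],None,fx=f,fy=f,interpolation=cv2.INTER_CUBIC)
    cv2.imwrite(f"pics/{n}11c.png",s)
print(ctrl.current_t())
E
```

```text
-0.01 True [ 0.1877 -0.0104  0.024 ] [ 3.5 -1.8  3.8] 38.3333
-0.095 True [ 0.1874 -0.0954  0.0241] [ 4.  -0.4  3.1] 41.4417
44.4583
```

View pics/side11c.png

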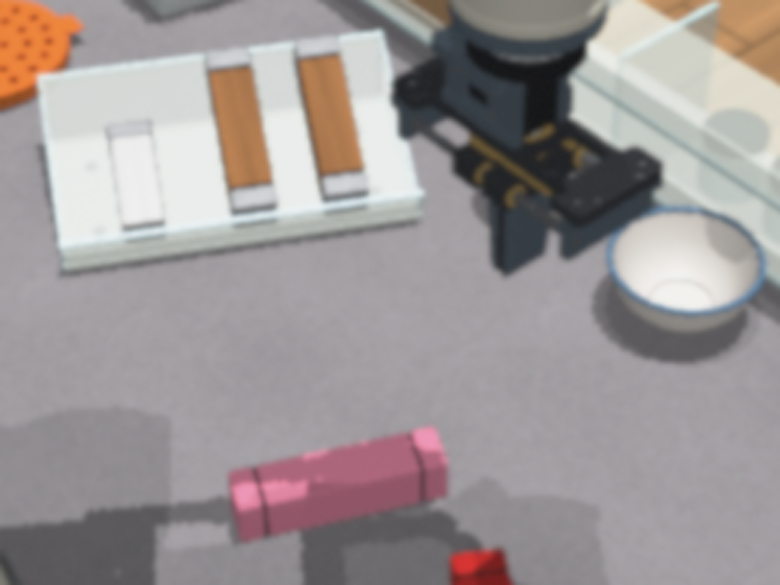

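View pics/scene11.png

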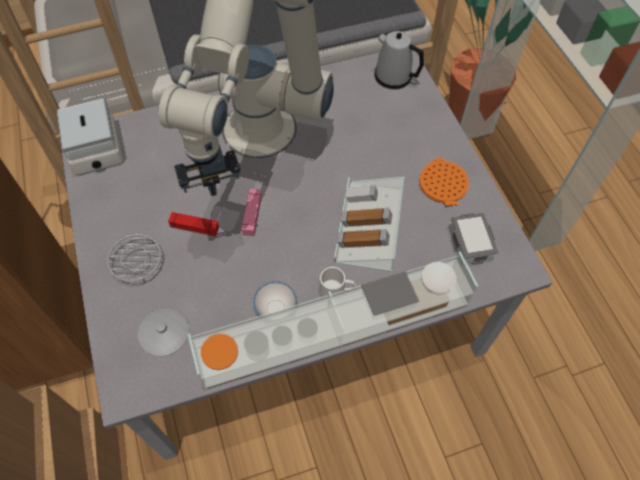

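```bash
python3 - <<'E'
from bench import ctrl
ctrl.sign_off(); print(ctrl.current_t())
E
```

```text
the job is handed in; nothing more can be done
the job is handed in; nothing more can be done
```

Both wooden mills are on the rack beside the tin, each flat on the slope and pointing straight down it, with its heavy end downhill against the lip. I handed the job in at about 44.5 s.

- **Which mills:** I took the two brown wooden ones, at scene pixels (288,253) and (217,269). I left the pink (252,211) and red (193,223) look-alikes alone.
- **Heavy ends:** I compared the wrist moment empty and holding each mill at mid-length. The change was −0.096 N m for the first mill and −0.108 N m for the second. Those fit weights of 2.7 N and 3.2 N acting 34 mm off mid-length, and both heavy ends now point downhill.
- **A reading that disagreed:** My first measurement on the first mill did not agree with the ones after it. The moment sensor reads about 0.13 to 0.16 N m when empty, depending on tool direction. I set that mill down where it was and measured it again with a proper empty reading.
- **Against the lip:** When placed, the two mills stopped at slope positions 86.3 mm and 84.3 mm, against 85 mm expected. Because they differed by 2 mm, I nudged each one's uphill end down with about 6 N. The pushes then stopped within 0.3 mm of each other (187.7 and 187.4 mm).
- **Last pictures:** They show both mills side by side and parallel to the tin. The tin, bowl, mug, steaming rack, liners and look-alikes look where they were, though I compared them only by eye. In the last side picture the gripper hides the mug; the scene picture shows it in place.

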